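# Hitch the ball coupler to the winder's ball stud

### The job

Pick up the coupler with the red lever, lower it upright over the bright steel ball on the yellow-green base until its flange is fully home on the base, and only then let go of it. Then press its red lever all the way down to lock it, and leave it there. Leave the brass coupler with the blue lever where it stands.

Things in the scene. Friction and masses are not known exactly. Their poses are not given: they have to be found in the camera images.
- coupler: Dark steel coupler, 0.4-0.8 kg, upright. Flange 90 mm wide, 6 mm thick; bell socket open below (mouth 50 mm, narrowing to 36; 42 mm deep; top 47 mm up); bare aluminium grip block on top: 36 mm along x, 20 mm along y, centred x = -14 mm, 47 to 87 mm above the underside. Red lever on the +x side. Origin: centre of underside, z up. Any heading will do on the stud.
- latch_lever (a joint): Red lever hinge, rad: 0 = raised 46 deg (starts 0 to 0.12), 0.8 = fully down, level. Pivot along coupler's y at x = 10, z = 62 mm (coupler frame); points to its +x and up; 57 mm long, 8 thick, last 24 mm a paddle 28 wide. Down, its top is at z = 66 mm. Takes about 2 N at 35 mm, stays where left. Press straight down at x = 40 mm, over the flange, so the coupler does not tip.
- ball_stud: Fixed yellow-green base 110 x 110 x 34 mm with a round pad 94 mm wide, its top 50 mm above the table; on it a bright steel ball, diameter 28 mm, on a 16 mm neck: ball centre 74, top 88 mm above the table. Seated, the coupler's underside rests on the pad, centred on the ball. Origin: centre of the base's underside, at table height; z up. The grey base with a black ball is not for use.
- spare_coupler: The coupler to leave alone: same shape and size, but brass with a black block and a fixed blue lever. Stands upright on the table. Origin: centre of its underside.
Mind the look-alikes: they are no part of the job. Leave any orange or pink look-alike of the coupler alone.

How it is judged:
On the way, in this order (a step that is already met when the one before it is completed fails the run):
1. the coupler is set fully home over the steel ball while still held by its block, its lever still raised (z of coupler in the frame of ball_stud between 0.044 and 0.056 m and horizontal distance between coupler and ball_stud below 0.012 m and angle between coupler's own z axis and vertical below 0.17 rad and contact force between the fingers and coupler above 1 N and value of joint latch_lever below 0.4 rad), for 0.1 s.
2. the red lever is pressed down with the coupler home (z of coupler in the frame of ball_stud between 0.044 and 0.056 m and horizontal distance between coupler and ball_stud below 0.012 m and angle between coupler's own z axis and vertical below 0.17 rad and value of joint latch_lever above 0.68 rad), for 0.1 s.
At the end, for the whole second after the job is handed in: The red-lever coupler rests at rest on the yellow-green base (underside within 6 mm of the pad's height, within 12 mm of the ball's axis, upright within 10 degrees), its lever down (above 0.68 rad of 0.8), and the brass coupler is within 30 mm of where it stood (all of step 2 and linear speed of coupler below 0.02 m/s and distance of spare_coupler from where it was at the start of the episode below 0.03 m); the robot touches nothing.
It fails at once if the coupler is let go above the ball instead of being lowered onto it (horizontal distance between coupler and ball_stud below 0.04 m and z of coupler in the frame of ball_stud above 0.065 m and contact force between the fingers and coupler below 0.1 N).
It fails at once if the brass coupler is pushed away or knocked over (distance of spare_coupler from where it was at the start of the episode above 0.03 m or angle between spare_coupler's own z axis and vertical above 0.5 rad).
It also fails if it takes over 48 s, if anything falls off the work surface, if the arm or the gripper's body presses on something with over 40 N, if the wrist force passes 120 N, or if a joint passes its speed limit or range.

### The arm

A 6-joint arm with a two-finger parallel gripper is mounted at the origin on the work surface. World frame = base frame: x ahead of the robot, y to its left, z up, the work surface at z = 0. Lengths are in m, angles in rad, forces in N, time in s.
With the tool pointing down it reaches from about 0.325 to 0.75 m from the base axis. Payload 7.6 kg.
Tool frame: the origin (TCP) lies at the very end of the fingers, on their centre line; the grasp point (between the pads) lies 19 mm behind it (env.tcp_to_grasp is the z of the grasp point in the tool frame, in m); z points along the fingers, x is the direction in which the jaws open and shut, and the axes are right-handed (so a half turn about z gives the same grasp; the last joint's range is limited). The gripper opens to 85 mm and grips with 20 to 120 N. Pads are 22 mm wide; open, the fingers measure 114 mm over their backs; the gripper's body (76 mm by 85 mm) begins 54 mm behind the grasp point. The pads swing forward as they close: fully open they stand 13 mm farther back than shut.
Start: joints at [-1.415, 0.052, 1.401, -0, 1.689, -0.07], TCP at [0.118, -0.512, 0.207] pointing down, gripper open.
Joint ranges: [-2.9, 2.9], [-0.91, 2.17], [0.12, 2.37], [-1.06, 4.2], [0.26, 2.73], [-2.93, 2.93]. Speed limits (rad/s): [2.57, 2.57, 3.01, 3.14, 3.14, 3.14].

### API

Orientations are given as a 3x3 rotation matrix whose columns are the frame's x, y, z axes.
In Python, from cell import env gives the robot as it stands.
- The arm moves only by the tool play_rows, never from a script. Its arguments are lists of equal length, an entry for each row: "travel": the shift along the tool's x, y, z in cm, a list of three; "delta_rot": the turn, a rotation vector about the tool's x, y, z in rad, a list of three; "jaw": the gripper command: -1 is fully open, 1 is shut, values between are in proportion. In form: {"travel": [[x, y, z], ...], "delta_rot": [[rx, ry, rz], ...], "jaw": [jaw, ...]}. A call has 1 to 12 rows; each row is the pose to reach, as a shift and turn from the pose commanded when the call began, along the tool's axes at that moment; what a row does not reach only later rows make up. A row lasts 1/10 s, in which the tool goes at most 50 mm and 8.59 degrees, less where a joint would pass 70% of its speed; a pose out of reach is approached as far as the arm can. A call with a gripper value outside its range is refused whole. The fingers move at their own pace and stop on an object; "squeeze" is the grip in N (left out, the last holds). Time passes only in rows, so rows that repeat a pose let the fingers close. It gives the time, the measured TCP pose, the force and the opening at its end, in the units of the state.
- env.get_state(): the state, without advancing time (a new reading comes with each control period).
- env.get_image(name): name is "scene" or "side" or "wrist"; returns (picture, depth): 400x640x3 uint8, red, green, blue; 400x640 float32, m along the optical axis (not along the pixel's ray), 0 where there is no reading.
- env.camera_info(name): a dict with "K" (3x3 intrinsics, pixels), "view" (4x4, takes a point from world to camera coordinates). Camera axes: x right, y down, z forward; pixel columns grow to the right and rows downward; lengths in m; the calibration is good to about 2 mm. A picture is of the moment at which its call begins: read the wrist's pose just before it. camera_info takes no time and is no camera call; for the wrist camera it gives the pose at the moment of the call.
- env.finish_job(): hands the job in, once; it reports no verdict.
The state is a dict: "clock": time; "joint_pos": joint angles; "dq": joint speeds; "effort": joint torques, N m; "position": TCP position; "orientation": TCP orientation; "ft_force": force on the tool from outside, world axes, zero at the start; "wrist_torque": the same for the moment, N m; "grip_width": finger opening in m.
Only numpy, scipy, OpenCV 4.12 (cv2) and the standard library are available. Lean on these libraries where they do the work, as an engineer would, in place of code of your own. Each camera call takes 0.05 s, during which the arm holds its last target.

## Working session

There is one attempt and no reset: what is moved stays moved. The work goes in short steps, Python scripts to look and compute and a tool call to move; the robot and the scene stay as the last step left them, time stands still between calls to the robot, and variables do not carry over. Pictures are saved under pics/ and viewed, and the job is handed in when it is done.

Besides the shell and the picture viewer there is one more tool, called in YAML: its name, and indented under it one key for each argument. play_rows: Moves the arm, as the interface text tells. Its arguments: {"type":"object","properties":{"travel":{"type":"array"},"delta_rot":{"type":"array"},"jaw":{"type":"array"},"squeeze":{"type":"number"}},"required":["travel","delta_rot","jaw"]}

```bash
ls; mkdir -p pics; python3 - <<'E'
from cell import env
import cv2,numpy as np
s=env.get_state(); print({k:np.round(v,3).tolist() for k,v in s.items()})
for n in ["scene","side","wrist"]:
    i=env.camera_info(n)
    p,d=env.get_image(n)
    cv2.imwrite(f"pics/a_{n}.png",p[:,:,::-1]); np.savez(f"pics/a_{n}.npz",p=p,d=d,K=i["K"],V=i["view"])
    print(n,np.round(i["K"],1).tolist(),np.round(i["view"],3).tolist())
E
```

```text
pics
{'clock': 0.0, 'joint_pos': [-1.415, 0.053, 1.402, -0.0, 1.689, -0.07], 'dq': [-0.001, -0.0, -0.0, -0.001, 0.0, -0.001], 'effort': [0.0, -38.167, -36.019, -0.0, 0.006, -0.0], 'position': [0.118, -0.511, 0.206], 'orientation': [[0.224, -0.975, -0.0], [-0.975, -0.224, 0.002], [-0.002, -0.0, -1.0]], 'ft_force': [-0.186, 0.71, -0.039], 'wrist_torque': [-0.016, -0.006, 0.028], 'grip_width': 0.085}
scene [[457.3, 0.0, 318.6], [0.0, 457.3, 190.4], [0.0, 0.0, 1.0]] [[-0.557, 0.831, -0.003, 0.249], [0.637, 0.425, -0.643, -0.302], [-0.533, -0.36, -0.766, 1.585], [0.0, 0.0, 0.0, 1.0]]
side [[488.5, 0.0, 323.4], [0.0, 488.5, 205.7], [0.0, 0.0, 1.0]] [[-0.974, -0.226, 0.008, 0.479], [-0.175, 0.729, -0.661, 0.076], [0.143, -0.646, -0.75, 1.253], [0.0, 0.0, 0.0, 1.0]]
wrist [[284.7, 0.0, 318.1], [0.0, 284.7, 192.0], [0.0, 0.0, 1.0]] [[0.225, -0.974, 0.0, -0.525], [-0.934, -0.215, 0.284, -0.038], [-0.277, -0.064, -0.959, 0.378], [0.0, 0.0, 0.0, 1.0]]
```

View pics/a_scene.png

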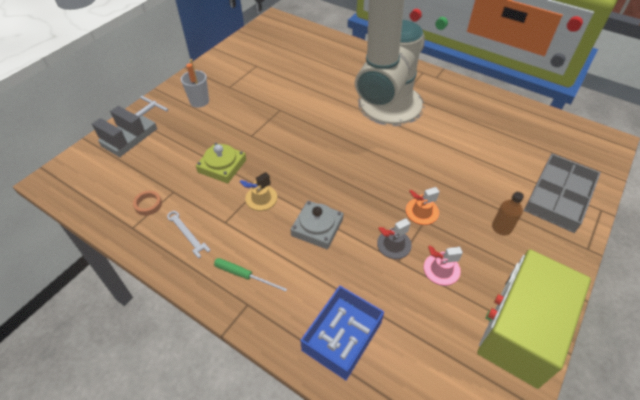

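View pics/a_side.png

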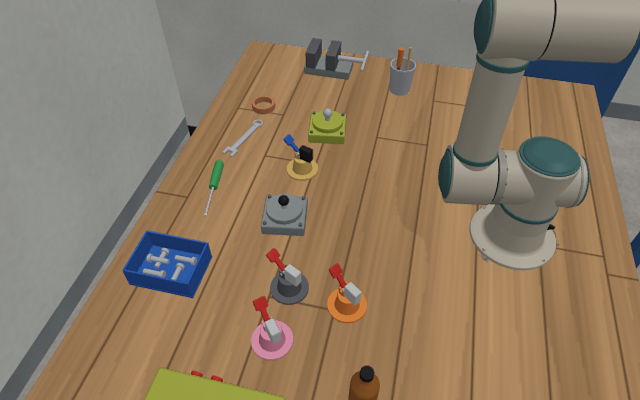

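View pics/a_wrist.png

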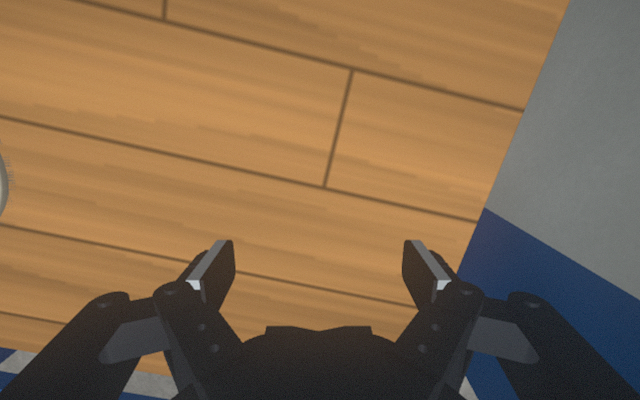

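Look-alikes with a red lever and grip block:
- Dark-steel one: scene (394,240), side (290,280).
- Orange: scene (423,205), side (347,300).
- Pink: scene (442,265), side (272,335).

The brass one with the blue lever is at scene (262,192). By the description I choose the dark-steel one. For bases, the yellow-green one with a bright ball at scene (221,158), side (327,120) is the target, and the grey one with a black ball at scene (317,222) is not for use. Next I check both choices in a close crop.

```bash
python3 - <<'E'
import cv2,numpy as np
a=cv2.imread("pics/a_scene.png");b=cv2.imread("pics/a_side.png")
f=lambda im,x,y:cv2.resize(im[y-45:y+45,x-60:x+60],(400,300),interpolation=cv2.INTER_CUBIC)
cv2.imwrite("pics/crop1.png",np.vstack([np.hstack([f(a,394,235),f(b,285,275)]),np.hstack([f(a,222,160),f(b,327,122)])]))
E
```

```text
(no output)
```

View pics/crop1.png

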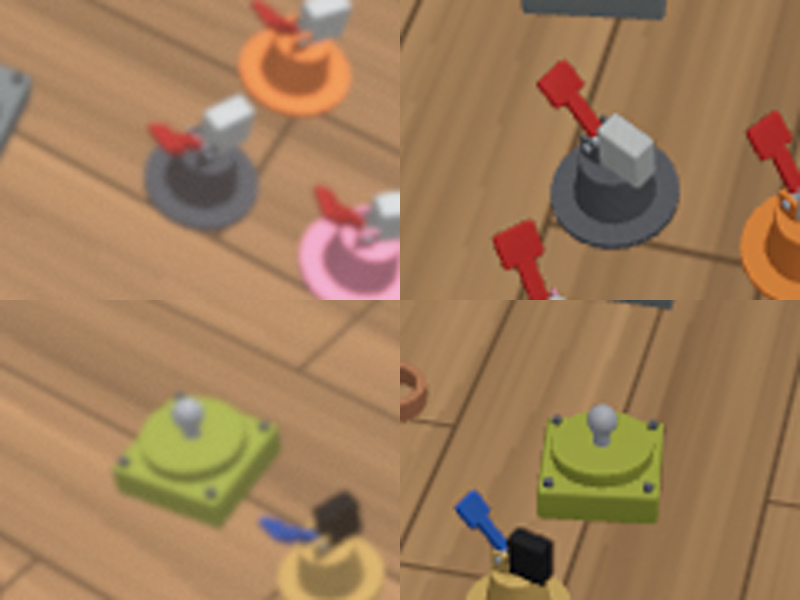

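The crop confirms the choice: dark-grey flange, aluminium block and red lever at scene (394,240), and a bright ball on the yellow-green base. Now I measure both.

```bash
cat > h.py <<'E'
import cv2,numpy as np
def load(n): z=np.load(n); return z["p"],z["d"],z["K"],z["V"]
def ray(K,V,uv):
    R=V[:3,:3];t=V[:3,3]; c=-R.T@t; d=R.T@np.linalg.solve(K,[uv[0],uv[1],1.]); return c,d/np.linalg.norm(d)
def plane(K,V,uv,z):
    c,d=ray(K,V,uv); return c+d*(z-c[2])/d[2]
def tri(o):
    A=np.zeros((3,3));b=np.zeros(3);L=[]
    for K,V,uv in o:
        c,d=ray(K,V,uv);P=np.eye(3)-np.outer(d,d);A+=P;b+=P@c;L.append((P,c))
    x=np.linalg.solve(A,b);return x,[np.linalg.norm(P@(x-c)) for P,c in L]
def pts(K,V,d,m):
    v,u=np.nonzero(m&(d>0));z=d[v,u];X=np.linalg.solve(K,np.vstack([u,v,np.ones_like(u)]))*z
    return (V[:3,:3].T@(X-V[:3,3:4])).T
def win(m,x,y,r):
    w=np.zeros_like(m);w[max(0,y-r):y+r,max(0,x-r):x+r]=1;return m&w
E
python3 - <<'E'
from h import *
S=load("pics/a_scene.npz");D=load("pics/a_side.npz")
def hsv(p): return cv2.cvtColor(p,cv2.COLOR_RGB2HSV).astype(int)
def cen(m): v,u=np.nonzero(m);return (u.mean(),v.mean()),len(u)
res={}
for nm,(p,d,K,V),cp,bl in [("scene",S,(398,235),(221,149)),("side",D,(288,272),(327,115))]:
    h=hsv(p);H,Sa,Va=h[...,0],h[...,1],h[...,2]
    red=win(((H<6)|(H>174))&(Sa>150)&(Va>90),cp[0]-8,cp[1]-5,26)
    n,l,st,c=cv2.connectedComponentsWithStats(red.astype(np.uint8)); 
    for i in range(1,n):print(nm,"red",st[i],c[i].round(1))
    alu=win((Sa<45)&(Va>125),cp[0]+2,cp[1],26)
    n,l,st,c=cv2.connectedComponentsWithStats(alu.astype(np.uint8))
    for i in range(1,n):
        if st[i][4]>15:
            print(nm,"alu",st[i],c[i].round(1)); q=pts(K,V,d,l==i); print(q.mean(0).round(4),q.max(0).round(4),q.min(0).round(4))
    fl=win((Sa<70)&(Va<125),cp[0],cp[1]+8,36)
    n,l,st,c=cv2.connectedComponentsWithStats(fl.astype(np.uint8)); i=1+np.argmax(st[1:,4])
    cs,_=cv2.findContours((l==i).astype(np.uint8),0,2);e=cv2.fitEllipse(cv2.convexHull(max(cs,key=len)))
    print(nm,"flange",st[i],e,plane(K,V,e[0],.005).round(4))
    ball=win((Sa<70)&(Va>100),bl[0],bl[1],9); (c,k)=cen(ball);print(nm,"ball",c,k); res[nm]=(K,V,c)
print(tri(list(res.values())))
E
```

```text
scene red [379 227  14   9  61] [385.  231.1]
scene alu [393 219  17  16 181] [401.7 226.4]
[0.5005 0.2887 0.0765] [0.527  0.3031 0.09  ] [ 0.4134  0.2538 -0.0037]
scene flange [378 233  33  26 665] ((393.91937255859375, 244.86288452148438), (26.234872817993164, 33.88787078857422), 99.77285766601562) [0.5142 0.2837 0.005 ]
scene ball (np.float64(217.8494623655914), np.float64(149.05376344086022)) 93
side red [266 248  19  23 180] [275.3 258.2]
side alu [283 264  18  21 163] [293.3 272.3]
[0.4932 0.2899 0.082 ] [0.5206 0.3032 0.0914] [0.4775 0.2655 0.0506]
side flange [270 270  39  35 954] ((288.7925720214844, 286.63055419921875), (35.21604537963867, 38.31020736694336), 88.22833251953125) [0.5093 0.2818 0.005 ]
side ball (np.float64(327.0975609756098), np.float64(113.48780487804878)) 82
(array([ 0.54751658, -0.28820592,  0.07113149]), [np.float64(0.0008001710417799127), np.float64(0.0008001710417801758)])
```

```bash
python3 - <<'E'
from h import *
S=load("pics/a_scene.npz");D=load("pics/a_side.npz")
# hand-read block top corners triangulated + lever tri + spare
print("lever",tri([(*S[2:],(385,231.1)),(*D[2:],(275.3,258.2))]))
print("brass flange",plane(*S[2:],(262,196),.005).round(3),plane(*D[2:],(302.5,168),.005).round(3))
for nm,(p,d,K,V),c in [("s",S,(401,226)),("d",D,(293,272))]:
    h=cv2.cvtColor(p,cv2.COLOR_RGB2HSV).astype(int)
    m=win((h[...,1]<45)&(h[...,2]>125),*c,14); q=pts(K,V,d,m); t=q[(q[:,2]>.083)]
    r=cv2.minAreaRect((t[:,:2]*1000).astype(np.float32)); print(nm,len(t),r,t[:,2].max())
# base edges heading
for nm,(p,d,K,V),c in [("s",S,(221,160)),("d",D,(327,122))]:
    h=cv2.cvtColor(p,cv2.COLOR_RGB2HSV).astype(int)
    m=win((h[...,0]>24)&(h[...,0]<45)&(h[...,1]>90),*c,32); q=pts(K,V,d,m); 
    t=q[(q[:,2]>.045)&(q[:,2]<.056)]; e=cv2.minEnclosingCircle((t[:,:2]*1000).astype(np.float32));print(nm,"pad",len(t),e,np.median(t[:,2]))
E
```

```text
lever (array([0.54206329, 0.2629502 , 0.08365016]), [np.float64(0.0007388080258049708), np.float64(0.0007388080258050292)])
brass flange [ 0.576 -0.109  0.005] [ 0.579 -0.109  0.005]
s 94 ((498.8902893066406, 287.63726806640625), (21.204952239990234, 35.10917282104492), 63.240379333496094) 0.08995847977806544
d 115 ((496.61395263671875, 288.3914794921875), (19.57082176208496, 34.766929626464844), 60.682350158691406) 0.09142072549899032
s pad 498 ((548.8744506835938, -284.8585205078125), 48.794715881347656) 0.050602015906213056
d pad 430 ((545.196044921875, -284.530029296875), 49.206642150878906) 0.05003640581061604
```

Measured:
- Coupler: block centre (0.498, 0.288), top at 0.089, heading about -28.5°. The implied origin (0.510, 0.281) agrees with the flange fit.
- Stud: about (0.547, -0.286), pad at 0.050, ball at 0.071 against the stated 0.074.
- Spare: (0.577, -0.109).

I approach on an arc.

play_rows:
  travel:
    - [-2.78, -3.22, -0.4]
    - [-5.56, -6.44, -0.8]
    - [-8.33, -9.66, -1.2]
    - [-11.1, -12.9, -1.6]
    - [-13.9, -16.1, -2]
    - [-16.7, -19.3, -2.4]
    - [-19.4, -22.5, -2.8]
    - [-22.2, -25.8, -3.2]
    - [-25, -29, -3.6]
    - [-27.8, -32.2, -4]
    - [-30.5, -35.4, -4.4]
    - [-33.3, -38.6, -4.4]
  delta_rot:
    - [0, 0, -0.1]
    - [0, 0, -0.2]
    - [0, 0, -0.3]
    - [0, 0, -0.4]
    - [0, 0, -0.5]
    - [0, 0, -0.6]
    - [0, 0, -0.7]
    - [0, 0, -0.8]
    - [0, 0, -0.9]
    - [0, 0, -1.0]
    - [0, 0, -1.1]
    - [0, 0, -1.2]
  jaw: [-1, -1, -1, -1, -1, -1, -1, -1, -1, -1, -1, -1]

```text
clock: 1.35
position: [0.4201, -0.0991, 0.2511]
orientation: [[0.99, -0.14, 0.001], [-0.14, -0.99, -0.001], [0.001, 0.0, -1.0]]
ft_force: [0.1, 0.0, -1.0]
grip_width: 0.0853
```

play_rows:
  travel:
    - [0.68, -3.77, 0.1]
    - [1.36, -7.54, 0.2]
    - [2.04, -11.3, 0.3]
    - [2.72, -15.1, 0.4]
    - [3.4, -18.9, 0.5]
    - [4.1, -22.6, 0.6]
    - [4.8, -26.4, 0.7]
    - [5.4, -30.2, 0.8]
    - [6.1, -33.9, 0.9]
    - [6.8, -37.7, 1]
    - [6.8, -37.7, 1.1]
  delta_rot:
    - [0, 0, -0.121]
    - [0, 0, -0.242]
    - [0, 0, -0.363]
    - [0, 0, -0.485]
    - [0, 0, -0.606]
    - [0, 0, -0.727]
    - [0, 0, -0.85]
    - [0, 0, -0.97]
    - [0, 0, -1.09]
    - [0, 0, -1.213]
    - [0, 0, -1.213]
  jaw: [-1, -1, -1, -1, -1, -1, -1, -1, -1, -1, -1]

```text
clock: 2.45
position: [0.5408, 0.2661, 0.2371]
orientation: [[0.476, 0.88, -0.003], [0.88, -0.476, -0.0], [-0.002, -0.003, -1.0]]
ft_force: [0.1, 0.3, 0.3]
grip_width: 0.0852
```

```bash
cat > snap.py <<'E'
import sys
from cell import env
import cv2,numpy as np
t=sys.argv[1]; n=sys.argv[2] if len(sys.argv)>2 else "wrist"
i=env.camera_info(n); p,d=env.get_image(n); s=env.get_state()
cv2.imwrite(f"pics/{t}.png",p[:,:,::-1]); np.savez(f"pics/{t}.npz",p=p,d=d,K=i["K"],V=i["view"])
print(s["position"].round(4),np.degrees(np.arctan2(s["orientation"][1,0],s["orientation"][0,0])).round(2),s["joint_pos"].round(3),s["grip_width"],s["clock"])
E
python3 snap.py b1
```

```text
[0.5406 0.2641 0.2375] 61.34 [ 0.393  0.27   1.098 -0.     1.777 -0.678] 0.08524138796848796 2.5
```

View pics/b1.png

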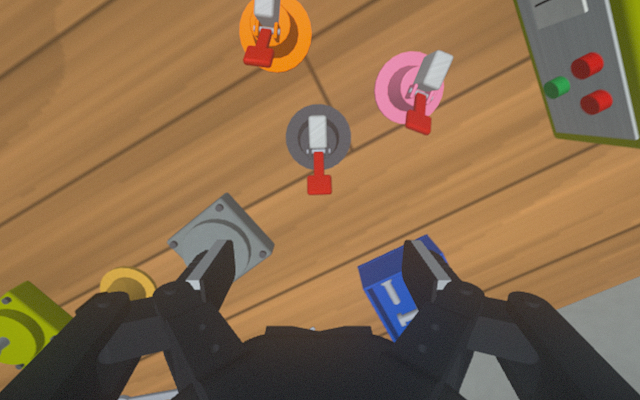

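The wrist picture shows the dark coupler at (318,137), its block top at (317,130) and its lever pointing straight down the image to (319,184). The orange one is at (275,35) and the pink one at (410,88). Now I measure the block.

```bash
python3 - <<'E'
from h import *
W=load("pics/b1.npz");D=load("pics/a_side.npz");S=load("pics/a_scene.npz")
p,d,K,V=W;h=cv2.cvtColor(p,cv2.COLOR_RGB2HSV).astype(int)
m=win((h[...,1]<60)&(h[...,2]>140),318,130,24);n,l,st,c=cv2.connectedComponentsWithStats(m.astype(np.uint8));i=1+np.argmax(st[1:,4]);print(st[i],c[i])
q=pts(K,V,d,l==i);print("z",np.percentile(q[:,2],[10,50,90]).round(4));t=q[q[:,2]>.082];print(cv2.minAreaRect((t[:,:2]*1000).astype(np.float32)))
cs,_=cv2.findContours((l==i).astype(np.uint8),0,2);b=cv2.minAreaRect(max(cs,key=len));print(b,[plane(K,V,x,.087).round(4) for x in cv2.boxPoints(b)])
r=win(((h[...,0]<6)|(h[...,0]>174))&(h[...,1]>150),319,180,26);v,u=np.nonzero(r);cr=(u.mean(),v.mean());print("red",cr)
x=tri([(K,V,cr),(*D[2:],(275.3,258.2))]);print(x)
f=win((h[...,1]<80)&(h[...,2]<125),318,137,36);n,l,st,c=cv2.connectedComponentsWithStats(f.astype(np.uint8));i=1+np.argmax(st[1:,4])
cs,_=cv2.findContours((l==i).astype(np.uint8),0,2);e=cv2.fitEllipse(cv2.convexHull(max(cs,key=len)));print("flange",e,plane(K,V,e[0],.006).round(4))
a=cv2.imread("pics/b1.png")[90:210,240:400];cv2.imwrite("pics/b1c.png",cv2.resize(a,(800,600),interpolation=cv2.INTER_CUBIC))
E
```

```text
[308 115  19  38 614] [317.36482085 132.97882736]
z [0.0682 0.0868 0.0879]
((498.35662841796875, 286.90631103515625), (18.679519653320312, 34.9328498840332), 62.185569763183594)
((317.3650207519531, 133.62539672851562), (37.25021743774414, 17.466033935546875), 87.70938873291016) [array([0.4775, 0.2864, 0.087 ]), array([0.4858, 0.3033, 0.087 ]), array([0.522, 0.286, 0.087]), array([0.5135, 0.2684, 0.087 ])]
red (np.float64(318.77358490566036), np.float64(177.88836477987422))
(array([0.54363008, 0.26335256, 0.08306283]), [np.float64(0.0011963114670895077), np.float64(0.0011963114670894832)])
flange ((317.9591979980469, 136.66368103027344), (64.44544219970703, 65.40778350830078), 6.8255486488342285) [0.5091 0.2813 0.006 ]
```

View pics/b1c.png

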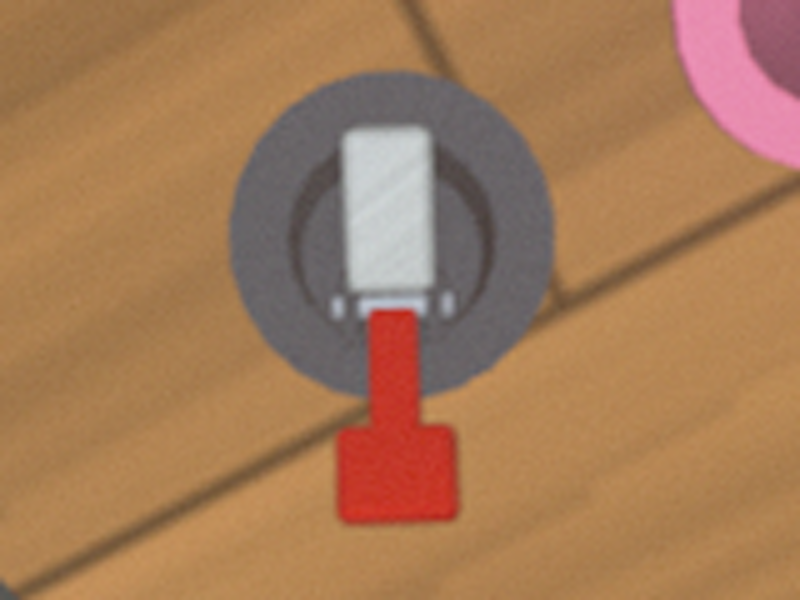

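Everything agrees: block centre (0.4975, 0.287), top at 0.087, jaw axis aligned within 1°. Next I go above it and partway down.

play_rows:
  travel:
    - [0, -2.4, 0]
    - [-0.06, -4.88, 0]
    - [-0.06, -4.88, 2.5]
    - [-0.06, -4.88, 5]
    - [-0.06, -4.88, 7.5]
    - [-0.06, -4.88, 9.5]
    - [-0.06, -4.88, 9.5]
  delta_rot:
    - [0, 0, 0]
    - [0, 0, 0]
    - [0, 0, 0]
    - [0, 0, 0]
    - [0, 0, 0]
    - [0, 0, 0]
    - [0, 0, 0]
  jaw: [-1, -1, -1, -1, -1, -1, -1]

```text
clock: 3.2
position: [0.4964, 0.2837, 0.1414]
orientation: [[0.484, 0.875, -0.005], [0.875, -0.484, -0.003], [-0.005, -0.003, -1.0]]
ft_force: [0.1, -0.2, -0.4]
grip_width: 0.0851
```

```bash
python3 snap.py b2; python3 - <<'E'
from h import *
p,d,K,V=load("pics/b2.npz");h=cv2.cvtColor(p,cv2.COLOR_RGB2HSV).astype(int)
m=win((h[...,1]<60)&(h[...,2]>140),318,190,80);q=pts(K,V,d,m);t=q[(q[:,2]>.083)&(q[:,2]<.092)];print(len(t),np.median(t[:,2]),cv2.minAreaRect((t[:,:2]*1000).astype(np.float32)))
E
```

```text
[0.4973 0.2843 0.1437] 61.09 [ 0.455  0.215  1.348 -0.     1.581 -0.611] 0.08495313892608998 3.25
955 0.08682112389235797 ((497.8097839355469, 287.7760314941406), (19.04449462890625, 35.150543212890625), 61.86031723022461)
```

View pics/b2.png

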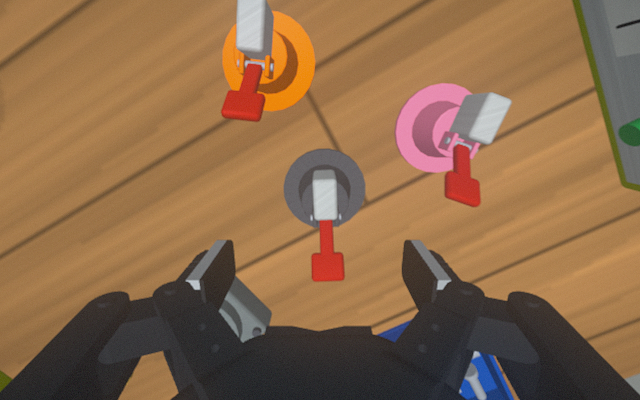

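The block is between the fingers, at (325,190) in the picture, about 3 mm off-centre. I descend with that correction and close.

play_rows:
  travel:
    - [0.3, -0.15, 2]
    - [0.3, -0.15, 4]
    - [0.3, -0.15, 6]
    - [0.3, -0.15, 7.5]
    - [0.3, -0.15, 8.9]
    - [0.3, -0.15, 8.9]
  delta_rot:
    - [0, 0, 0]
    - [0, 0, 0]
    - [0, 0, 0]
    - [0, 0, 0]
    - [0, 0, 0]
    - [0, 0, 0]
  jaw: [-1, -1, -1, -1, -1, -1]

```text
clock: 3.85
position: [0.4974, 0.2883, 0.0541]
orientation: [[0.482, 0.876, -0.002], [0.876, -0.482, -0.001], [-0.002, -0.001, -1.0]]
ft_force: [-0.4, 0.4, 0.1]
grip_width: 0.0855
```

play_rows:
  travel:
    - [0, 0, 0]
    - [0, 0, 0]
    - [0, 0, 0]
    - [0, 0, 0]
    - [0, 0, 0]
    - [0, 0, 0]
    - [0, 0, 0]
    - [0, 0, 0]
  delta_rot:
    - [0, 0, 0]
    - [0, 0, 0]
    - [0, 0, 0]
    - [0, 0, 0]
    - [0, 0, 0]
    - [0, 0, 0]
    - [0, 0, 0]
    - [0, 0, 0]
  jaw: [0, 0.3, 0.6, 1, 1, 1, 1, 1]
  squeeze: 70

```text
clock: 4.65
position: [0.4982, 0.2891, 0.0563]
orientation: [[0.482, 0.876, 0.001], [0.876, -0.482, 0.001], [0.001, 0.0, -1.0]]
ft_force: [-2.0, 0.4, 5.3]
grip_width: 0.0172
```

```bash
python3 snap.py b3;python3 snap.py b3s side; python3 - <<'E'
import cv2,numpy as np
a=cv2.imread("pics/b3s.png")[180:330,190:390];b=cv2.imread("pics/b3.png")
cv2.imwrite("pics/b3c.png",np.vstack([cv2.resize(a,(400,300)),cv2.resize(b,(400,250))]))
E
```

```text
[0.4982 0.2891 0.0563] 61.2 [ 0.462  0.291  1.438  0.     1.412 -0.607] 0.016970548400990992 4.7
[0.4982 0.2891 0.0563] 61.2 [ 0.462  0.291  1.438  0.     1.412 -0.607] 0.017518956231879153 4.75
```

View pics/b3c.png

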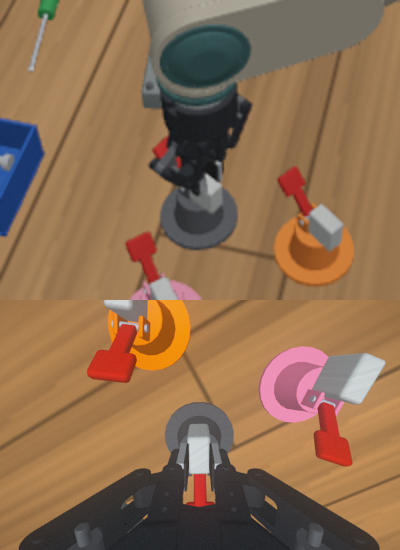

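The grip closed at 17 mm where 20 is expected. I test it with a small lift.

play_rows:
  travel:
    - [0, 0, -0.3]
    - [0, 0, -0.8]
    - [0, 0, -1.5]
    - [0, 0, -2.5]
    - [0, 0, -2.5]
    - [0, 0, -2.5]
  delta_rot:
    - [0, 0, 0]
    - [0, 0, 0]
    - [0, 0, 0]
    - [0, 0, 0]
    - [0, 0, 0]
    - [0, 0, 0]
  jaw: [1, 1, 1, 1, 1, 1]

```text
clock: 5.35
position: [0.4983, 0.2889, 0.081]
orientation: [[0.482, 0.876, 0.001], [0.876, -0.482, 0.0], [0.001, 0.001, -1.0]]
ft_force: [0.3, -0.2, -5.2]
grip_width: 0.0171
```

```bash
python3 snap.py b4;python3 snap.py b4s side; python3 - <<'E'
import cv2,numpy as np
from cell import env
print(env.get_state()['ft_force'],env.get_state()['wrist_torque'])
a=cv2.imread("pics/b4s.png")[180:330,190:390];b=cv2.imread("pics/b4.png")[180:330,220:420]
cv2.imwrite("pics/b4c.png",np.vstack([cv2.resize(a,(400,300)),cv2.resize(b,(400,300))]))
E
```

```text
[0.498  0.2888 0.0805] 61.19 [ 0.461  0.268  1.415 -0.     1.459 -0.607] 0.017724743211787877 5.4
[0.4979 0.2887 0.0802] 61.19 [ 0.461  0.268  1.416 -0.     1.459 -0.607] 0.017095305324777547 5.45
[ 0.26037371  0.60941906 -5.12077022] [0.02713078 0.06850386 0.03069703]
```

View pics/b4c.png

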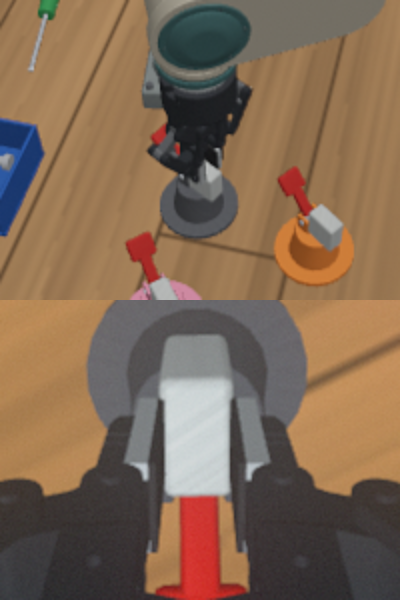

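It is lifted: 5.2 N of load, flange level, lever raised. I carry it high, with the underside at about 0.17, toward the stud.

play_rows:
  travel:
    - [0, 0, -3]
    - [0, 0, -7]
    - [0, 0, -11]
    - [0, 0, -14]
    - [-2.9, 1.96, -15]
    - [-5.85, 3.9, -15]
    - [-8.8, 5.9, -15]
    - [-11.7, 7.85, -15]
    - [-14.6, 9.8, -15]
    - [-17.5, 11.75, -15]
    - [-20.5, 13.7, -15]
    - [-23.4, 15.7, -15]
  delta_rot:
    - [0, 0, 0]
    - [0, 0, 0]
    - [0, 0, 0]
    - [0, 0, 0]
    - [0, 0, 0.06]
    - [0, 0, 0.12]
    - [0, 0, 0.19]
    - [0, 0, 0.25]
    - [0, 0, 0.31]
    - [0, 0, 0.375]
    - [0, 0, 0.44]
    - [0, 0, 0.5]
  jaw: [1, 1, 1, 1, 1, 1, 1, 1, 1, 1, 1, 1]

```text
clock: 6.65
position: [0.5226, 0.0067, 0.2302]
orientation: [[0.844, 0.536, -0.001], [0.536, -0.844, -0.0], [-0.001, -0.0, -1.0]]
ft_force: [1.2, -0.4, -4.8]
grip_width: 0.017
```

play_rows:
  travel:
    - [-1.6, 3.1, 0]
    - [-3.2, 6.2, 0]
    - [-4.85, 9.3, 0]
    - [-6.45, 12.4, 0]
    - [-8.1, 15.5, 0]
    - [-9.7, 18.6, 0]
    - [-11.3, 21.7, 0]
    - [-12.9, 24.8, 0]
    - [-12.9, 24.8, 0]
    - [-12.9, 24.8, 0]
  delta_rot:
    - [0, 0, 0.06]
    - [0, 0, 0.12]
    - [0, 0, 0.19]
    - [0, 0, 0.25]
    - [0, 0, 0.31]
    - [0, 0, 0.375]
    - [0, 0, 0.44]
    - [0, 0, 0.5]
    - [0, 0, 0.5]
    - [0, 0, 0.5]
  jaw: [1, 1, 1, 1, 1, 1, 1, 1, 1, 1]

```text
clock: 7.65
position: [0.5472, -0.2708, 0.2295]
orientation: [[0.998, 0.067, -0.002], [0.067, -0.998, 0.001], [-0.001, -0.001, -1.0]]
ft_force: [0.1, -0.0, -4.4]
grip_width: 0.0178
```

```bash
python3 snap.py c1;python3 snap.py c1s side; python3 snap.py c1z scene; python3 - <<'E'
import cv2,numpy as np
a=cv2.imread("pics/c1s.png")[20:170,230:430];z=cv2.imread("pics/c1z.png")[60:210,130:330];b=cv2.imread("pics/c1.png")
cv2.imwrite("pics/c1c.png",np.vstack([np.hstack([cv2.resize(a,(400,300)),cv2.resize(z,(400,300))]),np.hstack([cv2.resize(b,(480,300)),np.zeros((300,320,3),np.uint8)])]))
E
```

```text
[ 0.5474 -0.27    0.2299] 3.91 [-0.519  0.294  1.084  0.     1.765 -0.587] 0.01738534695458598 7.7
[ 0.5475 -0.2696  0.2303] 3.95 [-0.518  0.293  1.084  0.     1.765 -0.587] 0.017161900731602252 7.75
[ 0.5476 -0.2694  0.2305] 3.98 [-0.518  0.293  1.084  0.     1.765 -0.587] 0.017290220340262345 7.8
```

View pics/c1c.png

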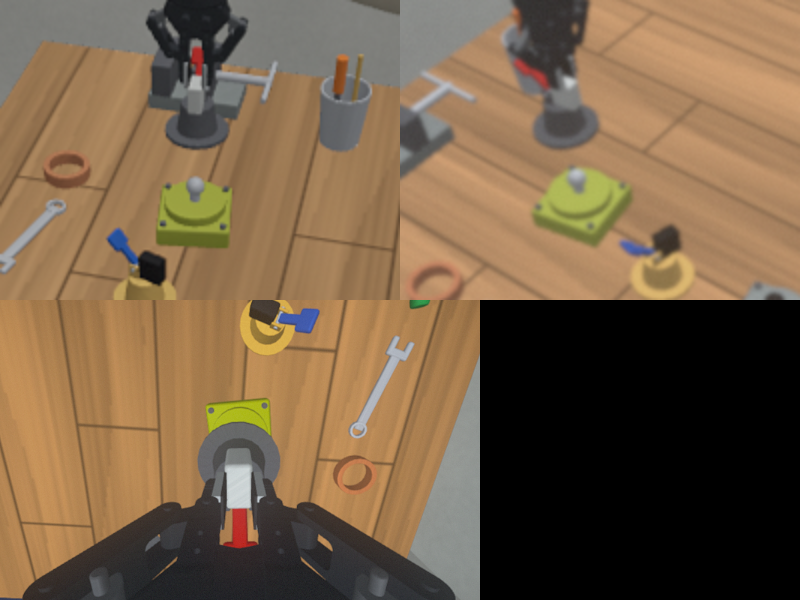

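The coupler hangs level above the ball in all views, and the brass coupler is untouched. I measure the held flange and the ball with the same two cameras, so the calibration error cancels.

```bash
cat > rel.py <<'E'
from h import *
import sys
def run(tag,fs,fz):
    O=[];B=[]
    for n,(fx,fy),(bx,by) in [(tag+"s",fs,(328,114)),(tag+"z",fz,(218,149))]:
        p,d,K,V=load(f"pics/{n}.npz");h=cv2.cvtColor(p,cv2.COLOR_RGB2HSV).astype(int)
        f=win((h[...,1]<80)&(h[...,2]<135),fx,fy,22);f[:fy-8]=0
        n2,l,st,c=cv2.connectedComponentsWithStats(f.astype(np.uint8));i=1+np.argmax(st[1:,4])
        cs,_=cv2.findContours((l==i).astype(np.uint8),0,1);pt=max(cs,key=len)[:,0]
        # keep lower half outline + extremes
        hull=cv2.convexHull(pt.reshape(-1,1,2))[:,0]; 
        e=cv2.fitEllipse(pt[np.argsort(-pt[:,1])][:int(len(pt)*.75)].astype(np.float32));e2=cv2.fitEllipse(hull.astype(np.float32))
        g=cv2.cvtColor(p,cv2.COLOR_RGB2GRAY)
        b=win((h[...,1]<75)&(h[...,2]>95),bx,by,9);v,u=np.nonzero(b)
        print(n,"flange",st[i],np.round(e[0],1),np.round(e[1],1),np.round(e2[0],1),np.round(e2[1],1),"ball",u.min(),u.max(),v.min(),v.max(),len(u),u.mean().round(1),v.mean().round(1))
        O.append((K,V,e2[0]));B.append((K,V,(u.mean(),v.mean())))
        q=pts(K,V,d,l==i);print(" depth z pct",np.percentile(q[:,2],[5,50,95]).round(4))
    print("flange",tri(O));print("ball",tri(B))
E
python3 - <<'E'
from rel import *
run("c1",(328,88),(211,122))
a=cv2.imread("pics/c1s.png")[60:130,285:375];b=cv2.imread("pics/c1z.png")[95:165,170:260]
cv2.imwrite("pics/c1d.png",np.hstack([cv2.resize(a,(400,311),interpolation=cv2.INTER_NEAREST),cv2.resize(b,(400,311),interpolation=cv2.INTER_NEAREST)]))
E
```

```text
c1s flange [313  80  32  15 397] [327.9  85.5] [15.9 31.9] [328.   84.6] [18.9 32.2] ball 323 331 108 120 84 327.0 113.5
 depth z pct [0.176  0.1811 0.2024]
c1z flange [197 114  32  21 554] [212.3 122.5] [22. 32.] [212.3 122.5] [22.8 32.6] ball 213 222 143 156 97 217.9 149.0
 depth z pct [0.1777 0.1831 0.22  ]
flange (array([ 0.546239  , -0.28641789,  0.17453393]), [np.float64(0.0005053043881055774), np.float64(0.0005053043881056407)])
ball (array([ 0.54758044, -0.28801122,  0.07120696]), [np.float64(0.0009043169791100305), np.float64(0.0009043169791099892)])
```

View pics/c1d.png

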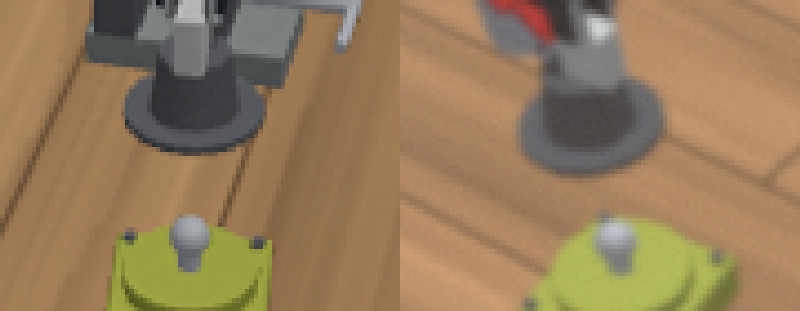

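```bash
python3 - <<'E'
from h import *
S=load("pics/c1z.npz");D=load("pics/c1s.npz")
print(tri([(*D[2:],(327.1,112.2)),(*S[2:],(217.7,147.8))]))
# depth: flange top points & pad
for nm,(p,d,K,V),c in [("side",D,(328,88)),("scene",S,(212,122))]:
    h=cv2.cvtColor(p,cv2.COLOR_RGB2HSV).astype(int)
    q=pts(K,V,d,win(h[...,1]<110,*c,24)); t=q[(q[:,2]>.172)&(q[:,2]<.186)&(abs(q[:,0]-.547)<.07)&(abs(q[:,1]+.285)<.07)]
    print(nm,len(t),cv2.minEnclosingCircle((t[:,:2]*1000).astype(np.float32)))
E
```

```text
(array([ 0.54742726, -0.28761957,  0.07645254]), [np.float64(0.000859472585881999), np.float64(0.0008594725858819582)])
side 302 ((545.64111328125, -282.44134521484375), 47.214717864990234)
scene 359 ((548.2109375, -282.02154541015625), 46.904293060302734)
```

The flange needs about 2 mm more toward -y, well inside the 11 mm entry margin. I lower partway with that correction.

play_rows:
  travel:
    - [0.05, 0.2, 1.5]
    - [0.05, 0.2, 3.5]
    - [0.05, 0.2, 5.5]
    - [0.05, 0.2, 6.5]
    - [0.05, 0.2, 6.5]
    - [0.05, 0.2, 6.5]
  delta_rot:
    - [0, 0, 0]
    - [0, 0, 0]
    - [0, 0, 0]
    - [0, 0, 0]
    - [0, 0, 0]
    - [0, 0, 0]
  jaw: [1, 1, 1, 1, 1, 1]

```text
clock: 8.4
position: [0.5484, -0.2722, 0.1662]
orientation: [[0.998, 0.068, 0.001], [0.068, -0.998, -0.001], [0.001, 0.001, -1.0]]
ft_force: [-0.1, -1.1, -3.5]
grip_width: 0.0172
```

```bash
python3 snap.py c2s side; python3 snap.py c2z scene; python3 - <<'E'
from rel import *
a=cv2.imread("pics/c2s.png")[60:150,270:390];b=cv2.imread("pics/c2z.png")[85:175,155:275]
cv2.imwrite("pics/c2d.png",np.hstack([cv2.resize(a,(400,300),interpolation=2),cv2.resize(b,(400,300),interpolation=2)]))
for n,c in (("c2s",(327,105)),("c2z",(217,135))):
    p,d,K,V=load(f"pics/{n}.npz");h=cv2.cvtColor(p,cv2.COLOR_RGB2HSV).astype(int)
    q=pts(K,V,d,win(h[...,1]<110,*c,28)); t=q[(q[:,2]>.105)&(q[:,2]<.122)&(abs(q[:,0]-.547)<.07)&(abs(q[:,1]+.285)<.07)]
    print(n,len(t),cv2.minEnclosingCircle((t[:,:2]*1000).astype(np.float32)))
E
```

```text
[ 0.5487 -0.2724  0.1669] 3.91 [-0.521  0.312  1.187 -0.     1.641 -0.589] 0.017524750649788222 8.45
[ 0.5488 -0.2725  0.1671] 3.91 [-0.521  0.312  1.187 -0.     1.64  -0.589] 0.017364741087530278 8.5
c2s 285 ((544.8758544921875, -285.709228515625), 47.451995849609375)
c2z 322 ((551.4779663085938, -286.6123962402344), 47.40934371948242)
```

View pics/c2d.png

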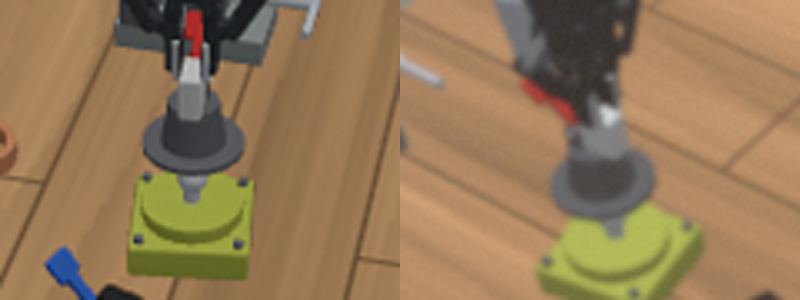

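Both views show the flange centred over the ball, at about (0.548, -0.286). I lower to just above the pad.

play_rows:
  travel:
    - [0, 0, 1]
    - [0, 0, 2]
    - [0, 0, 3]
    - [0, 0, 4]
    - [0, 0, 5]
    - [0, 0, 5.5]
    - [0, 0, 5.5]
    - [0, 0, 5.5]
  delta_rot:
    - [0, 0, 0]
    - [0, 0, 0]
    - [0, 0, 0]
    - [0, 0, 0]
    - [0, 0, 0]
    - [0, 0, 0]
    - [0, 0, 0]
    - [0, 0, 0]
  jaw: [1, 1, 1, 1, 1, 1, 1, 1]

```text
clock: 9.3
position: [0.5483, -0.2724, 0.1109]
orientation: [[0.998, 0.068, 0.0], [0.068, -0.998, -0.0], [0.0, 0.0, -1.0]]
ft_force: [0.1, 0.4, -4.9]
grip_width: 0.0172
```

No contact yet. I lower slowly until the force reverses.

play_rows:
  travel:
    - [0, 0, 0.15]
    - [0, 0, 0.3]
    - [0, 0, 0.45]
    - [0, 0, 0.55]
    - [0, 0, 0.55]
  delta_rot:
    - [0, 0, 0]
    - [0, 0, 0]
    - [0, 0, 0]
    - [0, 0, 0]
    - [0, 0, 0]
  jaw: [1, 1, 1, 1, 1]

```text
clock: 9.8
position: [0.5484, -0.272, 0.1066]
orientation: [[0.998, 0.068, 0.001], [0.068, -0.998, -0.0], [0.001, 0.0, -1.0]]
ft_force: [-3.0, 3.7, 2.5]
grip_width: 0.0173
```

play_rows:
  travel:
    - [0, 0, 0.1]
    - [0, 0, 0.1]
    - [0, 0, 0.1]
    - [0, 0, 0.1]
  delta_rot:
    - [0, 0, 0]
    - [0, 0, 0]
    - [0, 0, 0]
    - [0, 0, 0]
  jaw: [1, 1, 1, 1]

```text
clock: 10.2
position: [0.5485, -0.272, 0.1065]
orientation: [[0.998, 0.068, 0.002], [0.068, -0.998, -0.0], [0.002, 0.001, -1.0]]
ft_force: [-5.2, 4.8, 8.4]
grip_width: 0.0175
```

```bash
python3 snap.py c3s side; python3 snap.py c3z scene;  python3 snap.py c3; python3 - <<'E'
from rel import *
a=cv2.imread("pics/c3s.png")[60:150,270:390];b=cv2.imread("pics/c3z.png")[100:190,155:275]
cv2.imwrite("pics/c3d.png",np.hstack([cv2.resize(a,(400,300),interpolation=2),cv2.resize(b,(400,300),interpolation=2)]))
for n,c in (("c3s",(327,125)),("c3z",(220,155))):
    p,d,K,V=load(f"pics/{n}.npz");h=cv2.cvtColor(p,cv2.COLOR_RGB2HSV).astype(int)
    q=pts(K,V,d,win(h[...,1]<110,*c,28)); t=q[(q[:,2]>.047)&(q[:,2]<.066)&(np.hypot(q[:,0]-.547,q[:,1]+.285)<.055)]
    A=np.c_[t[:,:2]-t[:,:2].mean(0),np.ones(len(t))];
    print(n,len(t),cv2.minEnclosingCircle((t[:,:2]*1000).astype(np.float32)),np.median(t[:,2]),np.linalg.lstsq(A,t[:,2],rcond=None)[0].round(3))
E
```

```text
[ 0.5485 -0.272   0.1066] 3.92 [-0.521  0.345  1.268  0.     1.527 -0.589] 0.017550574452947967 10.25
[ 0.5485 -0.272   0.1066] 3.92 [-0.521  0.345  1.268  0.     1.527 -0.589] 0.017585263585830888 10.3
[ 0.5485 -0.272   0.1066] 3.92 [-0.521  0.345  1.268  0.     1.527 -0.589] 0.01727852804898297 10.35
c3s 296 ((546.6329345703125, -285.9310302734375), 46.95011901855469) 0.05679458726097572 [-0.011  0.002  0.057]
c3z 338 ((549.7274169921875, -285.94671630859375), 46.915470123291016) 0.05667052462439978 [-0.011 -0.008  0.057]
```

View pics/c3d.png

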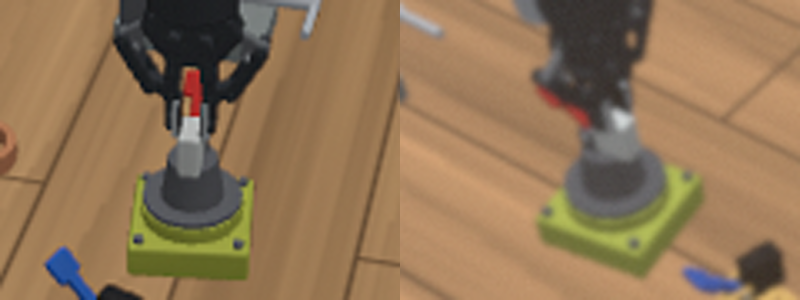

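It is home: flange top at 0.0567, level, and centred within 2 mm of the pad, with the lever still raised and the fingers still gripping. I release and rise.

play_rows:
  travel:
    - [0, 0, -0.05]
    - [0, 0, -0.1]
    - [0, 0, -0.1]
    - [0, 0, -0.1]
    - [0, 0, -0.1]
    - [0, 0, -0.1]
    - [0, 0, -0.1]
    - [0, 0, -0.1]
  delta_rot:
    - [0, 0, 0]
    - [0, 0, 0]
    - [0, 0, 0]
    - [0, 0, 0]
    - [0, 0, 0]
    - [0, 0, 0]
    - [0, 0, 0]
    - [0, 0, 0]
  jaw: [1, 1, 0.4, 0, -0.5, -1, -1, -1]

```text
clock: 11.15
position: [0.5482, -0.2723, 0.1051]
orientation: [[0.998, 0.068, 0.0], [0.068, -0.998, -0.0], [0.0, 0.0, -1.0]]
ft_force: [-1.0, -0.2, 0.1]
grip_width: 0.0854
```

play_rows:
  travel:
    - [0, 0, -1.5]
    - [0, 0, -3.5]
    - [0, 0, -6.5]
    - [0, 0, -9.5]
    - [0, 0, -12.5]
    - [0, 0, -12.5]
  delta_rot:
    - [0, 0, 0]
    - [0, 0, 0]
    - [0, 0, 0]
    - [0, 0, 0]
    - [0, 0, 0]
    - [0, 0, 0]
  jaw: [-1, -1, -1, -1, -1, -1]

```text
clock: 11.75
position: [0.5497, -0.2731, 0.2373]
orientation: [[0.998, 0.068, 0.009], [0.068, -0.998, -0.005], [0.009, 0.006, -1.0]]
ft_force: [-0.2, -0.3, 0.3]
grip_width: 0.0851
```

```bash
python3 snap.py d1s side; python3 snap.py d1; python3 - <<'E'
import cv2,numpy as np
a=cv2.imread("pics/d1s.png")[60:150,270:390];b=cv2.imread("pics/d1.png")
cv2.imwrite("pics/d1d.png",np.hstack([cv2.resize(a,(333,250),interpolation=2),cv2.resize(b,(400,250),interpolation=2)]))
E
```

```text
[ 0.5491 -0.2728  0.2343] 3.9 [-0.521  0.295  1.075 -0.     1.766 -0.589] 0.08542548614396427 11.8
[ 0.5485 -0.2724  0.2318] 3.9 [-0.521  0.296  1.078 -0.     1.765 -0.589] 0.08518283431177281 11.85
```

View pics/d1d.png

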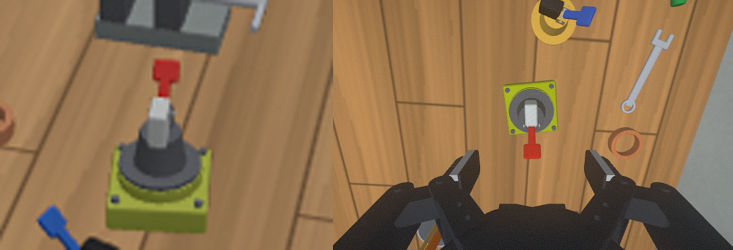

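The coupler stands alone on the base with its lever raised; in the wrist view the lever points straight down the image. I remeasure it for the press.

```bash
python3 - <<'E'
from h import *
p,d,K,V=load("pics/d1.npz");h=cv2.cvtColor(p,cv2.COLOR_RGB2HSV).astype(int)
q=pts(K,V,d,win((h[...,1]<60)&(h[...,2]>140),345-0,180,60));t=q[(q[:,2]>.131)&(q[:,2]<.145)&(abs(q[:,0]-.547)<.05)];print(len(t),np.median(t[:,2]),cv2.minAreaRect((t[:,:2]*1000).astype(np.float32)))
r=win(((h[...,0]<6)|(h[...,0]>174))&(h[...,1]>150),345,225,45);q=pts(K,V,d,r);print(len(q),np.median(q,0).round(4),q.min(0).round(4),q.max(0).round(4))
E
```

```text
677 0.13696073625156063 ((547.1553344726562, -272.9739990234375), (18.436267852783203, 35.166507720947266), 4.4295735359191895)
888 [ 0.5515 -0.3252  0.1413] [ 5.371e-01 -3.875e-01  2.000e-04] [ 0.5657 -0.2967  0.1524]
```

The block is at (0.547, -0.273), heading -85.6°. The press point at x = 40 mm is therefore (0.551, -0.327), with the lever top level at 0.116. I shut the jaws, move over it and come down.

play_rows:
  travel:
    - [0, 1.8, 0]
    - [0, 3.6, 0]
    - [-0.1, 5.45, 0]
    - [-0.1, 5.45, 0]
    - [-0.1, 5.45, 0]
    - [-0.1, 5.45, 0]
    - [-0.1, 5.45, 2]
    - [-0.1, 5.45, 4]
    - [-0.1, 5.45, 5.5]
    - [-0.1, 5.45, 5.5]
  delta_rot:
    - [0, 0, 0]
    - [0, 0, 0]
    - [0, 0, 0]
    - [0, 0, 0]
    - [0, 0, 0]
    - [0, 0, 0]
    - [0, 0, 0]
    - [0, 0, 0]
    - [0, 0, 0]
    - [0, 0, 0]
  jaw: [1, 1, 1, 1, 1, 1, 1, 1, 1, 1]
  squeeze: 30

```text
clock: 12.85
position: [0.55, -0.3254, 0.1722]
orientation: [[0.998, 0.069, -0.004], [0.069, -0.998, 0.003], [-0.004, -0.003, -1.0]]
ft_force: [-0.1, 0.6, -0.4]
grip_width: -0.0002
```

```bash
python3 snap.py e1s side; python3 snap.py e1; python3 - <<'E'
import cv2,numpy as np
a=cv2.imread("pics/e1s.png")[40:150,260:400];b=cv2.imread("pics/e1.png")[150:400,120:520]
cv2.imwrite("pics/e1d.png",np.hstack([cv2.resize(a,(382,300),interpolation=2),cv2.resize(b,(400,250),interpolation=2)[:,:].copy() if 0 else cv2.resize(b,(400,300))]))
E
```

```text
[ 0.5505 -0.326   0.1742] 3.93 [-0.592  0.392  1.073 -0.     1.679 -0.661] -0.00012501270282290372 12.9
[ 0.551  -0.3264  0.1756] 3.92 [-0.592  0.391  1.072 -0.     1.679 -0.661] 1.7435603263958046e-05 12.95
```

View pics/e1d.png

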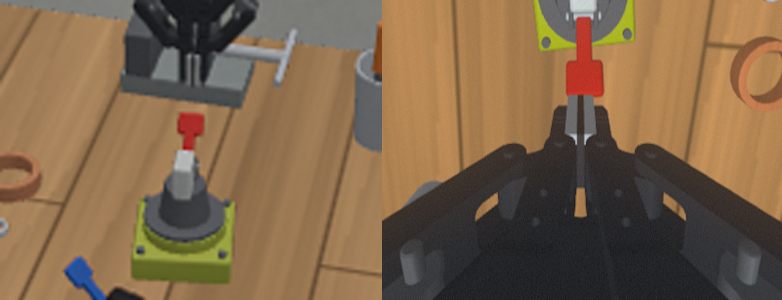

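The shut fingers are lined up with the red paddle. Now I press straight down.

play_rows:
  travel:
    - [0, 0, 0.8]
    - [0, 0, 1.6]
    - [0, 0, 2.2]
    - [0, 0, 2.8]
    - [0, 0, 3.4]
    - [0, 0, 4]
    - [0, 0, 4.5]
    - [0, 0, 5]
    - [0, 0, 5.4]
    - [0, 0, 5.4]
  delta_rot:
    - [0, 0, 0]
    - [0, 0, 0]
    - [0, 0, 0]
    - [0, 0, 0]
    - [0, 0, 0]
    - [0, 0, 0]
    - [0, 0, 0]
    - [0, 0, 0]
    - [0, 0, 0]
    - [0, 0, 0]
  jaw: [1, 1, 1, 1, 1, 1, 1, 1, 1, 1]

```text
clock: 13.95
position: [0.5507, -0.3266, 0.1205]
orientation: [[0.998, 0.068, -0.001], [0.068, -0.998, 0.0], [-0.001, -0.0, -1.0]]
ft_force: [-0.3, -0.2, -0.6]
grip_width: 0.0001
```

The force reads almost nothing, so I check before pressing on.

```bash
python3 snap.py e2s side; python3 snap.py e2z scene; python3 - <<'E'
import cv2,numpy as np
from cell import env
print(env.get_state()['ft_force'])
a=cv2.imread("pics/e2s.png")[40:150,260:400];b=cv2.imread("pics/e2z.png")[90:200,140:280]
cv2.imwrite("pics/e2d.png",np.hstack([cv2.resize(a,(382,300),interpolation=2),cv2.resize(b,(382,300))]))
E
```

```text
[ 0.5508 -0.3267  0.1209] 3.9 [-0.593  0.416  1.149 -0.     1.577 -0.661] 0.00040440409823453083 14.0
[ 0.5509 -0.3267  0.1212] 3.9 [-0.593  0.416  1.149 -0.     1.577 -0.661] 0.00041813844136470376 14.05
[ 0.29527863  0.90498266 -0.28202731]
```

View pics/e2d.png

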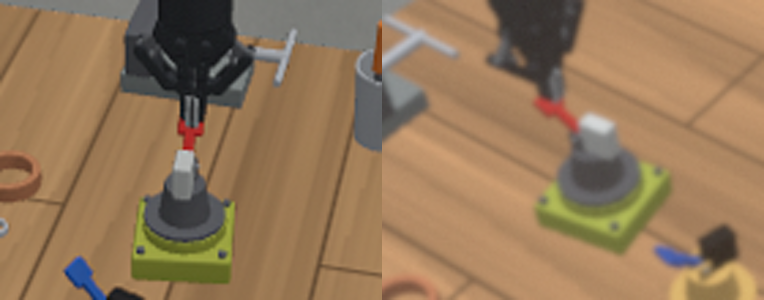

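The lever is already nearly level under the fingertips, following them down and staying where left. I press the last millimetres.

play_rows:
  travel:
    - [0, 0, 0.2]
    - [0, 0, 0.4]
    - [0, 0, 0.5]
    - [0, 0, 0.6]
    - [0, 0, 0.6]
  delta_rot:
    - [0, 0, 0]
    - [0, 0, 0]
    - [0, 0, 0]
    - [0, 0, 0]
    - [0, 0, 0]
  jaw: [1, 1, 1, 1, 1]

```text
clock: 14.55
position: [0.5509, -0.3267, 0.115]
orientation: [[0.998, 0.068, -0.0], [0.068, -0.998, -0.0], [-0.0, 0.0, -1.0]]
ft_force: [0.0, -0.9, 0.2]
grip_width: -0.0004
```

play_rows:
  travel:
    - [0, 0, 0.1]
    - [0, 0, 0.2]
    - [0, 0, 0.2]
  delta_rot:
    - [0, 0, 0]
    - [0, 0, 0]
    - [0, 0, 0]
  jaw: [1, 1, 1]

```text
clock: 14.85
position: [0.5509, -0.3267, 0.1129]
orientation: [[0.998, 0.068, -0.0], [0.068, -0.998, 0.0], [-0.0, -0.0, -1.0]]
ft_force: [-0.2, -0.3, 1.5]
grip_width: 0.0001
```

```bash
python3 snap.py e3s side; python3 snap.py e3z scene; python3 snap.py e3; python3 - <<'E'
import cv2,numpy as np
from cell import env
print(env.get_state()['ft_force'])
a=cv2.imread("pics/e3s.png")[40:150,260:400];b=cv2.imread("pics/e3z.png")[90:200,140:280];c=cv2.imread("pics/e3.png")[100:300,200:440]
cv2.imwrite("pics/e3d.png",np.vstack([np.hstack([cv2.resize(a,(382,300),interpolation=2),cv2.resize(b,(382,300))]),np.hstack([cv2.resize(c,(360,300)),np.zeros((300,404,3),np.uint8)])]))
E
```

```text
[ 0.5508 -0.3267  0.1129] 3.9 [-0.593  0.421  1.159 -0.     1.562 -0.661] -0.00011901159640483637 14.9
[ 0.5508 -0.3266  0.113 ] 3.9 [-0.593  0.421  1.159 -0.     1.562 -0.661] -0.00028236964243949107 14.95
[ 0.5508 -0.3267  0.1129] 3.9 [-0.593  0.421  1.159 -0.     1.562 -0.661] -0.0002945625475286706 15.0
[-0.64295303  0.59171097  1.66174502]
```

View pics/e3d.png

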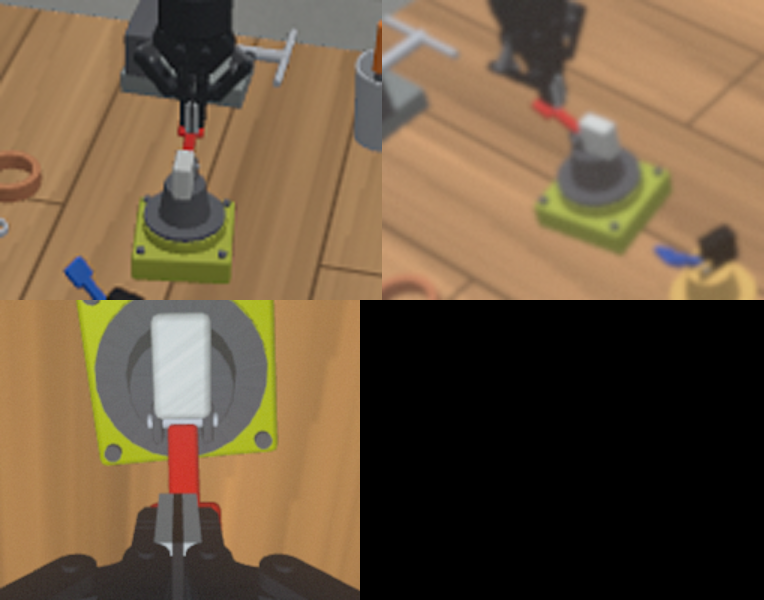

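play_rows:
  travel:
    - [0, 0, 0.1]
    - [0, 0, 0.2]
    - [0, 0, 0.3]
    - [0, 0, 0.3]
  delta_rot:
    - [0, 0, 0]
    - [0, 0, 0]
    - [0, 0, 0]
    - [0, 0, 0]
  jaw: [1, 1, 1, 1]

```text
clock: 15.4
position: [0.5508, -0.3267, 0.1099]
orientation: [[0.998, 0.068, -0.0], [0.068, -0.998, 0.0], [-0.0, -0.0, -1.0]]
ft_force: [0.5, 0.1, 0.4]
grip_width: 0.0003
```

I am below the expected stop height without resistance, so I measure the lever slope directly.

```bash
cat > lev.py <<'E'
from h import *
import sys
for n,c in [(sys.argv[1],(325,250)),(sys.argv[1]+"z",(205,128)),(sys.argv[1]+"s",(329,88))]:
    p,d,K,V=load(f"pics/{n}.npz");h=cv2.cvtColor(p,cv2.COLOR_RGB2HSV).astype(int)
    r=win(((h[...,0]<6)|(h[...,0]>174))&(h[...,1]>150),*c,60 if len(n)==2 else 22)
    r=cv2.erode(r.astype(np.uint8),np.ones((2,2)))>0
    q=pts(K,V,d,r); k=-(q[:,1]+.287)+0*(q[:,0]); m=(k>.005)&(k<.075)&(q[:,2]>.08)&(abs(q[:,0]-.55)<.03); q=q[m];k=k[m]
    if len(k)<8: print(n,len(k));continue
    print(n,len(k),"fit z at x=40, slope",np.polyfit(k-.04,q[:,2],1).round(4),"range",k.min().round(3),k.max().round(3))
    for lo in np.arange(.01,.07,.01):
        s=(k>lo)&(k<lo+.01)
        if s.sum()>2: print("  x",round(lo+.005,3),np.median(q[s,2]).round(4),s.sum())
E
python3 snap.py e4; python3 snap.py e4z scene; python3 snap.py e4s side; python3 lev.py e4
```

```text
[ 0.5508 -0.3267  0.11  ] 3.9 [-0.593  0.423  1.162  0.     1.557 -0.661] 8.683050160929186e-05 15.45
[ 0.5508 -0.3266  0.1099] 3.9 [-0.593  0.423  1.162  0.     1.557 -0.661] 2.387826951784064e-06 15.5
[ 0.5508 -0.3266  0.1099] 3.9 [-0.593  0.423  1.162 -0.     1.557 -0.661] -0.00017554886264342732 15.55
e4 711 fit z at x=40, slope [0.4708 0.1306] range 0.014 0.039
  x 0.015 0.1197 219
  x 0.025 0.1236 356
  x 0.035 0.1269 136
e4z 24 fit z at x=40, slope [0.4757 0.1303] range 0.015 0.053
  x 0.015 0.1211 3
  x 0.025 0.1227 6
  x 0.035 0.1262 3
  x 0.045 0.133 9
  x 0.055 0.1358 3
e4s 13 fit z at x=40, slope [0.2591 0.1297] range 0.024 0.044
  x 0.025 0.1253 7
  x 0.035 0.1283 4
```

```bash
python3 - <<'E'
from h import *
p,d,K,V=load("pics/e4.npz")
for u,v in [(318,225),(318,230),(316,235),(322,235),(316,245),(322,245),(316,255),(310,240),(304,245),(300,245),(343,245),(345,240)]:
    m=np.zeros(d.shape,bool);m[v,u]=1;q=pts(K,V,d,m);print((u,v),p[v,u],q.round(4))
a=cv2.imread("pics/e4.png")[190:290,240:400];cv2.imwrite("pics/e4c.png",cv2.resize(a,(800,500),interpolation=2))
b=cv2.imread("pics/e4s.png")[60:130,280:380];c=cv2.imread("pics/e4z.png")[90:160,160:260];cv2.imwrite("pics/e4d.png",np.hstack([cv2.resize(b,(400,280),interpolation=2),cv2.resize(c,(400,280),interpolation=2)]))
E
```

```text
(318, 225) [211  58  49] [[ 0.5494 -0.3188  0.1272]]
(318, 230) [64 56 47] [[ 0.5493 -0.3168  0.1385]]
(316, 235) [61 51 44] [[ 0.5483 -0.3165  0.1454]]
(322, 235) [107 105 104] [[ 0.5512 -0.3158  0.1464]]
(316, 245) [59 45 37] [[ 0.5483 -0.3161  0.1572]]
(322, 245) [97 93 92] [[ 0.5511 -0.316   0.1569]]
(316, 255) [53 43 35] [[ 0.5484 -0.316   0.1667]]
(310, 240) [108 109 110] [[ 0.5454 -0.3163  0.152 ]]
(304, 245) [89 88 84] [[ 0.5426 -0.3204  0.1495]]
(300, 245) [64 51 46] [[ 0.5406 -0.3208  0.149 ]]
(343, 245) [67 54 52] [[ 0.5618 -0.319   0.1497]]
(345, 240) [144  45  33] [[ 0.5654 -0.3261  0.1291]]
```

View pics/e4c.png

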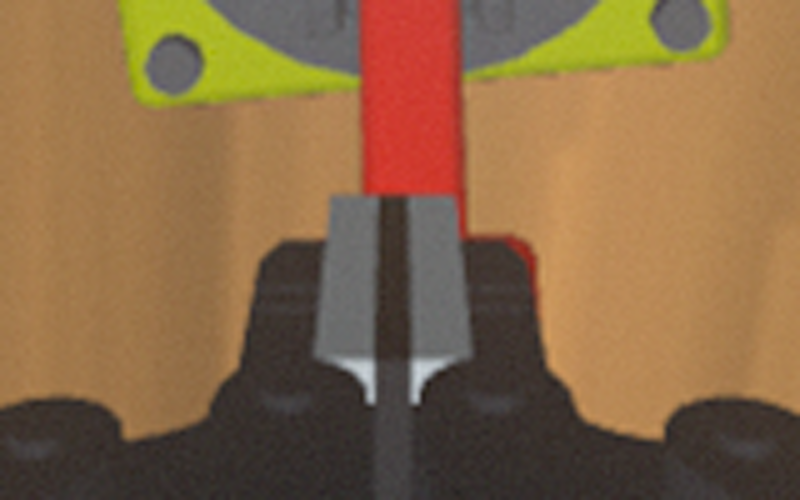

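View pics/e4d.png

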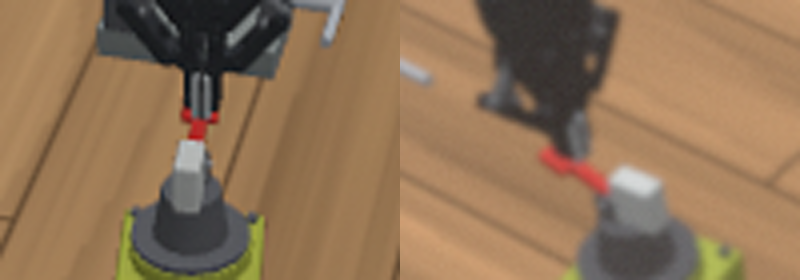

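The lever is only half down, at a slope of about 24°. The visible shut fingertips are at z of about 0.130, roughly 20 mm above the reported TCP. So I press further with depth feedback rather than the TCP height.

play_rows:
  travel:
    - [0, 0, 0.2]
    - [0, 0, 0.4]
    - [0, 0, 0.6]
    - [0, 0, 0.8]
    - [0, 0, 1.0]
    - [0, 0, 1.0]
  delta_rot:
    - [0, 0, 0]
    - [0, 0, 0]
    - [0, 0, 0]
    - [0, 0, 0]
    - [0, 0, 0]
    - [0, 0, 0]
  jaw: [1, 1, 1, 1, 1, 1]

```text
clock: 16.15
position: [0.5507, -0.3266, 0.0996]
orientation: [[0.998, 0.068, -0.001], [0.068, -0.998, 0.0], [-0.0, -0.0, -1.0]]
ft_force: [0.4, 0.3, 0.5]
grip_width: 0.0
```

```bash
python3 snap.py e5; python3 snap.py e5z scene; python3 snap.py e5s side; python3 lev.py e5
```

```text
[ 0.5507 -0.3265  0.0997] 3.9 [-0.593  0.43   1.174  0.     1.539 -0.661] 0.0003862466526572912 16.2
[ 0.5507 -0.3265  0.0997] 3.9 [-0.593  0.43   1.174  0.     1.539 -0.661] -5.568434709394358e-05 16.25
[ 0.5507 -0.3265  0.0998] 3.9 [-0.593  0.429  1.174  0.     1.539 -0.661] -0.00017294445432303738 16.3
e5 713 fit z at x=40, slope [0.2148 0.1225] range 0.012 0.032
  x 0.015 0.1174 294
  x 0.025 0.1193 353
  x 0.035 0.1206 66
e5z 23 fit z at x=40, slope [0.2093 0.1225] range 0.017 0.058
  x 0.025 0.1196 7
  x 0.045 0.1235 7
  x 0.055 0.1265 7
e5s 2
```

The slope is down to 12°. I continue until the stop.

play_rows:
  travel:
    - [0, 0, 0.2]
    - [0, 0, 0.4]
    - [0, 0, 0.5]
    - [0, 0, 0.6]
    - [0, 0, 0.6]
  delta_rot:
    - [0, 0, 0]
    - [0, 0, 0]
    - [0, 0, 0]
    - [0, 0, 0]
    - [0, 0, 0]
  jaw: [1, 1, 1, 1, 1]

```text
clock: 16.8
position: [0.5508, -0.3267, 0.0939]
orientation: [[0.998, 0.068, -0.0], [0.068, -0.998, 0.0], [-0.0, -0.0, -1.0]]
ft_force: [-0.6, -0.8, 0.5]
grip_width: 0.0002
```

play_rows:
  travel:
    - [0, 0, 0.1]
    - [0, 0, 0.2]
    - [0, 0, 0.2]
  delta_rot:
    - [0, 0, 0]
    - [0, 0, 0]
    - [0, 0, 0]
  jaw: [1, 1, 1]

```text
clock: 17.1
position: [0.5508, -0.3267, 0.0919]
orientation: [[0.998, 0.068, -0.0], [0.068, -0.998, 0.0], [-0.0, -0.0, -1.0]]
ft_force: [1.2, -0.1, 0.9]
grip_width: -0.0003
```

```bash
python3 snap.py e6; python3 snap.py e6z scene; python3 snap.py e6s side; python3 lev.py e6
```

```text
[ 0.5508 -0.3266  0.0919] 3.9 [-0.593  0.435  1.183  0.     1.524 -0.661] 0.00026384474569191946 17.15
[ 0.5508 -0.3266  0.0919] 3.9 [-0.593  0.435  1.183  0.     1.524 -0.661] 6.237520734254069e-05 17.2
[ 0.5508 -0.3266  0.0919] 3.9 [-0.593  0.435  1.183  0.     1.524 -0.661] 6.089547008356831e-05 17.25
e6 652 fit z at x=40, slope [0.0202 0.1166] range 0.012 0.031
  x 0.015 0.1161 278
  x 0.025 0.1163 355
  x 0.035 0.1163 19
e6z 17 fit z at x=40, slope [0.0137 0.1173] range 0.015 0.058
  x 0.015 0.1187 3
  x 0.045 0.1167 6
  x 0.055 0.1178 5
e6s 0
```

Lever level: slope 0.02, top at 0.1165. I push one more millimetre to the stop, then lift clear.

play_rows:
  travel:
    - [0, 0, 0.1]
    - [0, 0, 0.1]
  delta_rot:
    - [0, 0, 0]
    - [0, 0, 0]
  jaw: [1, 1]

```text
clock: 17.45
position: [0.5509, -0.3267, 0.0913]
orientation: [[0.998, 0.068, 0.0], [0.068, -0.998, -0.0], [0.0, 0.0, -1.0]]
ft_force: [-1.0, 1.1, 2.8]
grip_width: -0.0004
```

play_rows:
  travel:
    - [0, 0, -1]
    - [0, 0, -3]
    - [0, 0, -6]
    - [0, 0, -10]
    - [0, 0, -14]
    - [0, 0, -14]
    - [0, 0, -14]
  delta_rot:
    - [0, 0, 0]
    - [0, 0, 0]
    - [0, 0, 0]
    - [0, 0, 0]
    - [0, 0, 0]
    - [0, 0, 0]
    - [0, 0, 0]
  jaw: [1, 1, 1, 1, 1, 1, 1]

```text
clock: 18.15
position: [0.5513, -0.3269, 0.2328]
orientation: [[0.998, 0.068, 0.002], [0.068, -0.998, -0.002], [0.002, 0.002, -1.0]]
ft_force: [-0.7, 0.2, -0.6]
grip_width: -0.0001
```

```bash
python3 snap.py f1; python3 snap.py f1z scene; python3 snap.py f1s side; python3 lev.py f1; python3 - <<'E'
from rel import *
for n,c in (("f1s",(327,125)),("f1z",(220,155))):
    p,d,K,V=load(f"pics/{n}.npz");h=cv2.cvtColor(p,cv2.COLOR_RGB2HSV).astype(int)
    q=pts(K,V,d,win(h[...,1]<110,*c,28)); t=q[(q[:,2]>.047)&(q[:,2]<.066)&(np.hypot(q[:,0]-.547,q[:,1]+.285)<.055)]
    print(n,cv2.minEnclosingCircle((t[:,:2]*1000).astype(np.float32)),np.median(t[:,2]))
S=load("pics/f1z.npz");print("brass",plane(*S[2:],(262,196),.005).round(3))
a=cv2.imread("pics/f1s.png")[60:190,250:410];b=cv2.imread("pics/f1z.png")[90:220,150:310];c=cv2.imread("pics/f1.png")
cv2.imwrite("pics/f1d.png",np.vstack([np.hstack([cv2.resize(a,(370,300),interpolation=2),cv2.resize(b,(370,300))]),np.hstack([cv2.resize(c,(480,300)),np.zeros((300,260,3),np.uint8)])]))
E
```

```text
[ 0.5508 -0.3266  0.2308] 3.9 [-0.593  0.383  0.973  0.     1.786 -0.661] 0.00013999448450691384 18.2
[ 0.5505 -0.3264  0.2297] 3.9 [-0.593  0.384  0.974 -0.     1.786 -0.661] 0.00018566936478650137 18.25
[ 0.5504 -0.3263  0.2293] 3.9 [-0.593  0.384  0.974 -0.     1.786 -0.661] -0.0002374103801739367 18.3
f1 309 fit z at x=40, slope [-0.0241  0.1165] range 0.05 0.065
  x 0.055 0.1162 204
  x 0.065 0.116 104
f1z 55 fit z at x=40, slope [0.0292 0.1162] range 0.017 0.057
  x 0.025 0.1161 6
  x 0.035 0.1156 12
  x 0.045 0.1161 19
  x 0.055 0.1176 16
f1s 37 fit z at x=40, slope [-0.0715  0.1161] range 0.031 0.061
  x 0.035 0.1169 4
  x 0.045 0.1157 19
  x 0.055 0.1155 13
f1s ((546.493408203125, -284.16424560546875), 47.769893646240234) 0.05670727677481858
f1z ((550.5274658203125, -285.89898681640625), 47.44889450073242) 0.05675370623209
brass [ 0.576 -0.109  0.005]
```

View pics/f1d.png

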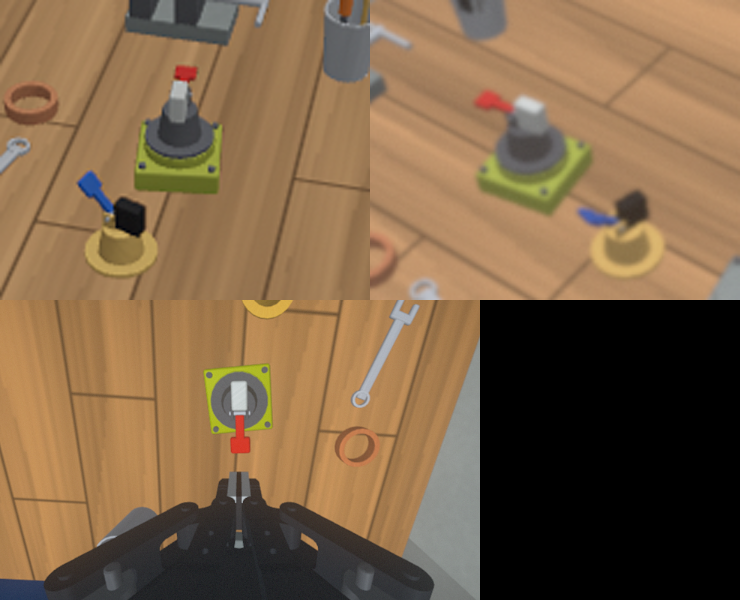

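The lever is level at z 0.116 in all three views, the flange top is at 0.0567, and the brass coupler is at its starting pixel in the scene view, (262,196). The robot is clear, so I hand in.

```bash
python3 -c "
from cell import env
print(env.finish_job())"
```

```text
the job is handed in; nothing more can be done
None
```

The red-lever coupler is seated on the yellow-green base with its lever pressed down, and I handed the job in at about 18 s; it returned no verdict. I gripped the coupler by its block and carried it high past the brass one. I lowered it over the steel ball until the force showed contact, then released it and pressed the lever with the jaws shut.

**Last checks:**
- **Seating:** the flange top was at 0.0567 m, where 0.056 means fully home. It was level, and its centre was within about 3 mm of the pad centre.
- **Lever:** its top was at 0.116 m and flat within a few degrees in all three views, so it is fully down.
- **Brass coupler:** by eye it stood at the same place in the scene picture, (262,196), as at the start.
- **Robot:** the fingers were well clear of everything.

**What disagreed:**
- **Finger opening:** the jaws read 17 mm on the 20 mm block, but the grip held.
- **Fingertip height:** the visible shut fingertips stood about 20 mm above the reported TCP, so at the expected TCP height the lever was only half down. I finished the press by measuring the lever's slope in the depth images.
- **Stop force:** the last push read only about 3 N, so I judged the end position from the lever's slope, not from the force.

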